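# Unload the slide carrier from the reader dock

### The job

Take the carrier that holds the two glass slides out of the slide reader's dock: its rear end sits under the reader's hood, so slide it forward along its bay until it is clear, then lift it by its grip plate. Set it down gently, flat inside the shallow steel tray, lengthwise, and let go. Leave the empty carrier in its bay.

Things in the scene. Friction and masses are not known exactly. Their poses are not given: they have to be found in the camera images.
- slide_carrier: Loose grey plate 120 (x) x 64 (y) x 9 mm, 0.16 kg, two glass slides with white ends fixed on it; in either bay of the dock, rear end (x = +60 mm) under the hood. Origin: centre of underside; x from front to rear, along the dock's x; z up. Black upright grip plate at x = -50 mm, y = 0: 10 mm thick (x), 36 wide (y), top 49 mm above the underside; grip it from above.
- empty_carrier: The other carrier: same shape, size, axes and grip plate, but with no slides on it; loose in the other bay of the dock.
- dock: Fixed reader dock 154 (x) x 178 (y) mm. Origin on the bench, mid dock; x from open front to rear. Bed 8 mm above the bench, x -78 to +62 mm (rear wall). Bays along x at y = +45 and -45 mm, 68 mm wide, rails 8 mm over the bed, no front stop. White hood over x > +24 mm: underside 13 mm over the bed, top 42 mm over the bench. Carriers start at x 0 to -6 mm: clear after sliding 36 mm to -x.
- tray: Shallow open steel tray fixed to the bench, outside 164 (x) x 126 (y) x 14 mm, walls and floor 5 mm thick. Origin: centre of its underside, on the bench; x along its length. The carrier lies flat in it only lengthwise, its grip plate towards either end.
Things that resemble listed ones, but are neither listed nor needed, are in the scene too. Leave any red look-alike of the slide_carrier alone.

How it is judged:
On the way:
1. the loaded carrier is slid forward in the dock, still down on its bed, by about 30 mm (x of slide_carrier in the frame of dock below -0.03 m and z of slide_carrier in the frame of dock below 0.018 m and horizontal distance between slide_carrier and dock below 0.12 m), for 0.04 s.
At the end, for the whole second after the job is handed in: The loaded carrier lies released and at rest, flat (within 3 degrees) on the floor of the steel tray, wholly inside its walls; the empty carrier is still in its bay, within 15 mm of where it was (horizontal distance between slide_carrier and tray below 0.04 m and height (world z) of slide_carrier below 0.009 m and angle between slide_carrier's own z axis and vertical below 0.06 rad and linear speed of slide_carrier below 0.02 m/s and distance of empty_carrier from where it was at the start of the episode below 0.015 m); the robot touches nothing.
It fails at once if the loaded carrier is dropped (falls free by more than about 25 mm) (linear speed of slide_carrier above 0.7 m/s and contact force between the fingers and slide_carrier below 0.05 N).
It fails at once if the empty carrier is moved by more than 20 mm (distance of empty_carrier from where it was at the start of the episode above 0.02 m).
It also fails if it takes over 35 s, if anything falls off the work surface, if the arm or the gripper's body presses on something with over 40 N, if the wrist force passes 120 N, or if a joint passes its speed limit or range.

### The arm

A 6-joint arm with a two-finger parallel gripper is mounted at the origin on a cart in front of the work surface, level with it; the furniture and walls round the work are solid. World frame = base frame: x ahead of the robot, y to its left, z up, the work surface at z = 0. Lengths are in m, angles in rad, forces in N, time in s.
With the tool pointing down it reaches from about 0.375 to 0.9 m from the base axis. Payload 3.1 kg.
Tool frame: the origin (TCP) lies at the very end of the fingers, on their centre line; the grasp point (between the pads) lies 19 mm behind it; z points along the fingers, y is the line along which they close (so a half turn about z gives the same grasp; the last joint's range is limited). The gripper opens to 87 mm and grips with 3 to 60 N. Pads are 19 mm wide; open, the fingers measure 117 mm over their backs; the gripper's body (75 mm by 190 mm) begins 51 mm behind the grasp point.
Start: joints at [1.089, 0.527, 1.433, -0, 1.181, -0.178], TCP at [0.187, 0.596, 0.184] pointing down, gripper open.
Joint ranges: [-3.08, 3.08], [-0.75, 2.2], [0.22, 2.44], [-1.43, 4.57], [0, 2.65], [-2.85, 2.85]. Speed limits (rad/s): [2.79, 2.79, 3.14, 3.14, 3.14, 3.14].

### API

Orientations are given as a unit quaternion [x, y, z, w].
In Python, from rig import robot gives the robot as it stands. The module is installed in compiled form; this text tells all that it offers.
- The arm moves only by the tool servo_tool, never from a script. Its argument "rows" is one flat list of numbers, 5 for each row, row after row: the closure, from -1 (fully open) to 1 (shut), so that 0 is half open, then the shift along the tool's x, y, z in m, then the turn about the tool's z in degrees. A call has 1 to 5 rows; each row shifts and turns the commanded pose from where the row before left it, along the tool's axes as they then stand; what a row does not reach is not made up. A row lasts 1/12 s, in which the tool goes at most 41.7 mm and 7.16 degrees, less where a joint would pass 70% of its speed; a pose out of reach is approached as far as the arm can. A call with a gripper value outside its range is refused whole. The fingers move at their own pace and stop on an object; "newtons" is the grip in N (left out, the last holds). Time passes only in rows, so rows that do not move let the fingers close. It gives the time, the measured TCP pose, the force, the opening and the grip force at its end, in the units of the state.
- robot.get_obs(): the state, without advancing time (a new reading comes with each control period).
- robot.camera(name): name is "scene" or "top" or "wrist"; returns a dict with "pixels" (384x512x3 uint8, red, green, blue), "intrinsics" (3x3 intrinsics, pixels), "dist" ([k1, k2, p1, p2, k3] as OpenCV has them; the pictures are not rectified), "rvec" (rotation vector, rad) and "tvec" (3), from world to camera coordinates, as OpenCV has them; the wrist camera has in their place "mount" (4x4, takes a point from camera to tool coordinates, whose origin is the TCP and whose axes are the flange's). Camera axes: x right, y down, z forward; pixel columns grow to the right and rows downward; lengths in m; the calibration is good to about 2 mm. A picture is of the moment at which its call begins: read the wrist's pose just before it. There is no depth.
- robot.hand_in(): hands the job in; it is judged then, once.
Trained networks look in a picture, given as the dict that the camera call returned (one of the last four; its "shot" number tells which), for a name from the list of things; names that differ only in an ending like _2 or _b are one class to them, and where a whole thing is asked for, a point or a joint stands for the part that bears it (a point fixed in the world has none). Each returns a list of dicts, best first, with "score" (0 to 1); they miss things now and then, are a little off and sometimes report something else, mostly with a low value. They report only what shows in the picture. A call takes as long as a camera call. They do not tell look-alikes from the thing itself.
- robot.spot_in(picture, query): "at" ([x, y, z] in m, in world coordinates, good to about 4 mm: the middle of the surface that is visible of it).
- robot.outline_of(picture, query): "region" (384x512 bool, what is visible of it).
- robot.place_of(picture, query): "at" ([x, y, z] in m, in world coordinates, good to about 4 mm: a listed point, or the origin of a listed thing).
The state is a dict: "time": time; "q": joint angles; "joint_velocities": joint speeds; "joint_torque": joint torques, N m; "position": TCP position; "tool_rot": TCP orientation; "ft_force": force on the tool from outside, world axes, zero at the start; "moment": the same for the moment, N m; "grip_width": finger opening in m; "grip_force": force on a finger pad.
Only numpy, scipy, OpenCV 4.12 (cv2) and the standard library are available. Lean on these libraries where they do the work, as an engineer would, in place of code of your own. Each camera call takes 0.05 s, during which the arm holds its last target. There are 200 camera calls.

## Working session

There is one attempt and no reset: what is moved stays moved. The work goes in short steps, Python scripts to look and compute and a tool call to move; the robot and the scene stay as the last step left them, time stands still between calls to the robot, and variables do not carry over. Pictures are saved under pics/ and viewed, at most 10 in all, crops included, and the job is handed in when it is done.

Besides the shell and the picture viewer there is one more tool, called in YAML: its name, and indented under it one key for each argument. servo_tool: Moves the arm, as the interface text tells. Its arguments: {"type":"object","properties":{"rows":{"type":"array","items":{"type":"number"}},"newtons":{"type":"number"}},"required":["rows"]}

```bash
mkdir -p pics; cat > h.py <<'E'
import numpy as np, cv2
from rig import robot
from scipy.spatial.transform import Rotation as R
def save(p,n): cv2.imwrite('pics/'+n, cv2.cvtColor(p,cv2.COLOR_RGB2BGR))
def world(pic,uv,z):
    uv=np.array(uv,float).reshape(-1,1,2)
    n=cv2.undistortPoints(uv,pic['intrinsics'],pic['dist']).reshape(-1,2)
    Rm=cv2.Rodrigues(np.array(pic['rvec'],float))[0]; c=-Rm.T@np.array(pic['tvec']).ravel()
    d=np.c_[n,np.ones(len(n))]@Rm
    return c+d*((z-c[2])/d[:,2])[:,None]
E
python3 - <<'E'
from h import *
o=robot.get_obs(); print(o['time'],o['position'],o['tool_rot'],o['grip_width'])
for c in ('scene','top'):
    p=robot.camera(c); save(p['pixels'],c+'1.png')
    for n in ('slide_carrier','empty_carrier','dock','tray'):
        print(c,n,[(np.round(d['at'],3).tolist(),round(d['score'],2)) for d in robot.place_of(p,n)])
E
```

```text
0.0 [0.18654936 0.59569271 0.1825941 ] [ 1.51308152e-01  9.88486096e-01 -9.84439996e-04 -3.35917575e-04] 0.0871348901704312
scene slide_carrier [([0.505, 0.35, 0.008], 0.82), ([0.36, 0.539, -0.001], 0.63), ([0.425, 0.727, 0.001], 0.55)]
scene empty_carrier [([0.555, 0.276, 0.007], 0.8)]
scene dock [([0.531, 0.316, -0.002], 0.56)]
scene tray [([0.602, 0.076, -0.001], 0.9)]
top slide_carrier [([0.504, 0.348, 0.012], 0.92), ([0.427, 0.728, -0.002], 0.83), ([0.361, 0.54, 0.004], 0.61)]
top empty_carrier []
top dock [([0.527, 0.314, 0.005], 0.92)]
top tray [([0.593, 0.078, -0.002], 0.82)]
```

View pics/top1.png

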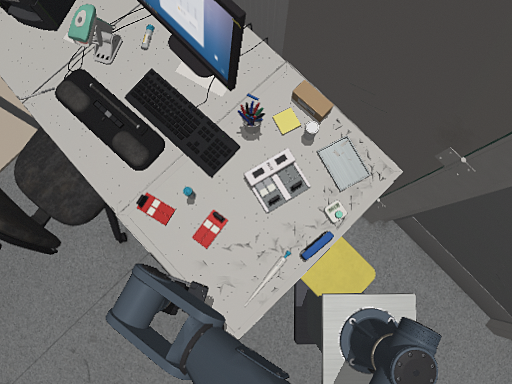

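View pics/scene1.png

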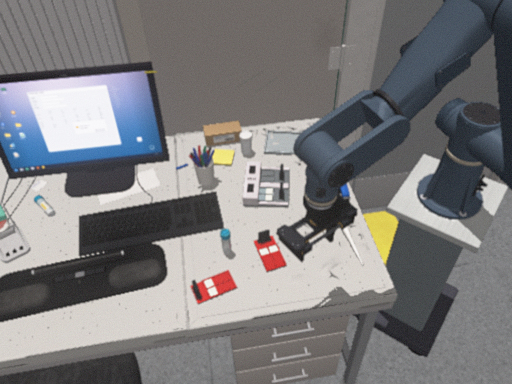

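The top view shows the dock at about (277,180), the steel tray at (343,163), and red look-alikes at (155,208) and (210,229). In the dock, the left bay (265,188) seems to hold the slides and the right bay (292,178) seems empty. I'll confirm in an enlarged crop.

```bash
python3 - <<'E'
from h import *
a=cv2.imread('pics/top1.png')[130:225,235:375]
b=cv2.imread('pics/scene1.png')[120:215,230:370]
cv2.imwrite('pics/crop1.png',np.vstack([cv2.resize(x,None,fx=4,fy=3.1 if 0 else 4,interpolation=cv2.INTER_CUBIC) for x in (a,)]))
p=robot.camera('top')
for n in ('dock','tray','slide_carrier'):
    for d in robot.outline_of(p,n)[:1]:
        m=d['region'].astype(np.uint8); r=cv2.minAreaRect(cv2.findNonZero(m)); bx=cv2.boxPoints(r)
        print(n,r,np.round(bx).tolist(),np.round(world(p,bx,{'dock':.03,'tray':.014,'slide_carrier':.017}[n]),3).tolist())
E
```

```text
dock ((276.32794189453125, 180.43310546875), (46.42213821411133, 53.198604583740234), 58.81502914428711) [[242.0, 174.0], [287.0, 147.0], [311.0, 187.0], [266.0, 214.0]] [[0.546, 0.435, 0.03], [0.646, 0.28, 0.03], [0.507, 0.199, 0.03], [0.412, 0.352, 0.03]]
tray ((343.3396301269531, 162.81130981445312), (48.1757698059082, 36.90885925292969), 60.945396423339844) [[316.0, 151.0], [348.0, 133.0], [371.0, 175.0], [339.0, 193.0]] [[0.639, 0.179, 0.014], [0.707, 0.062, 0.014], [0.555, -0.015, 0.014], [0.49, 0.101, 0.014]]
slide_carrier ((154.41038513183594, 208.0613250732422), (37.29737854003906, 19.911357879638672), 29.05460548400879) [[133.0, 208.0], [143.0, 190.0], [176.0, 208.0], [166.0, 226.0]] [[0.427, 0.802, 0.017], [0.488, 0.773, 0.017], [0.428, 0.656, 0.017], [0.368, 0.686, 0.017]]
```

View pics/crop1.png

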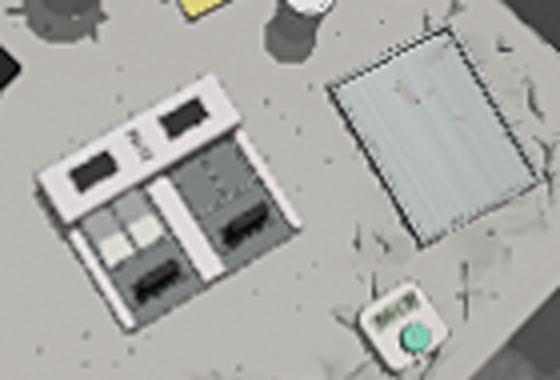

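The crop confirms it. The carrier with two white-ended slides is in the left bay (white ends at about px (267,189), grip plate at (274,200)). The right bay's carrier, grip plate (296,186), has no slides. The red ones on the bench are look-alikes. The target is the left bay of the dock, yaw about 30°. I'll turn the tool first.

servo_tool:
  rows: [-1, 0, 0, 0, 7.1, -1, 0, 0, 0, 7.1, -1, 0, 0, 0, 7.1, -1, 0, 0, 0, 7.1, -1, 0, 0, 0, 7.1]
  newtons: 40

```text
time: 1.12
position: [0.1869, 0.5964, 0.1836]
tool_rot: [0.448, 0.894, -0.0, 0.0]
ft_force: [1.1, -0.1, -0.2]
grip_width: 0.087
grip_force: 0.0
```

```bash
cat >> h.py <<'E'
def togo(xyz=None,yaw=None):
    o=robot.get_obs(); Rm=R.from_quat(o['tool_rot']).as_matrix(); y=np.degrees(np.arctan2(Rm[1,1],Rm[0,1]))
    print('t',round(o['time'],2),'pos',o['position'].round(4),'yawY',round(y,2),'q',o['q'].round(2),'f',np.round(o['ft_force'],1),'w',round(o['grip_width'],4))
    if xyz is not None: print('shift tool',(Rm.T@(np.array(xyz)-o['position'])).round(4))
    if yaw is not None: print('turn',round(y-yaw,2))
E
python3 -c "
from h import *
togo((.461,.324,.17),30.2)"
```

```text
t 1.12 pos [0.1869 0.5964 0.1836] yawY 36.74 q [ 1.09  0.53  1.43 -0.    1.18  0.45] f [ 1.1 -0.1 -0.2] w 0.087
shift tool [-0.3822  0.0567  0.0136]
turn 6.54
```

servo_tool:
  rows: [-1, 0, 0, 0.013, 6.5, -1, -0.0373, 0.01, 0, 0, -1, -0.0373, 0.01, 0, 0, -1, -0.0373, 0.01, 0, 0, -1, -0.0373, 0.01, 0, 0]

```text
time: 1.53
position: [0.298, 0.4873, 0.1705]
tool_rot: [0.495, 0.869, 0.0, 0.0]
ft_force: [0.1, 1.1, -0.1]
grip_width: 0.087
grip_force: 0.0
```

servo_tool:
  rows: [-1, -0.0373, 0.01, 0, 0, -1, -0.0373, 0.01, 0, 0, -1, -0.0373, 0.01, 0, 0, -1, -0.0373, 0.01, 0, 0, -1, -0.0373, 0.01, 0, 0]

```text
time: 1.95
position: [0.4365, 0.3518, 0.1708]
tool_rot: [0.496, 0.869, 0.0, 0.0]
ft_force: [0.4, -0.1, -0.5]
grip_width: 0.0872
grip_force: 0.0
```

servo_tool:
  rows: [-1, -0.0373, 0.01, 0, 0, -1, 0, 0, 0, 0, -1, 0, 0, 0, 0]

```text
time: 2.2
position: [0.4646, 0.3247, 0.1706]
tool_rot: [0.497, 0.868, 0.0, 0.0]
ft_force: [0.4, -0.6, -0.9]
grip_width: 0.087
grip_force: 0.0
```

```bash
cat >> h.py <<'E'
def wristcam():
    o=robot.get_obs(); p=robot.camera('wrist')
    T=np.eye(4); T[:3,:3]=R.from_quat(o['tool_rot']).as_matrix(); T[:3,3]=o['position']
    C=np.linalg.inv(T@np.array(p['mount'])); p['rvec']=cv2.Rodrigues(C[:3,:3])[0]; p['tvec']=C[:3,3]; return p
def proj(p,X): return cv2.projectPoints(np.array(X,float).reshape(-1,1,3),np.array(p['rvec'],float),np.array(p['tvec'],float),p['intrinsics'],p['dist'])[0].reshape(-1,2)
E
python3 - <<'E'
from h import *
togo((.461,.324,.17),30.2)
p=wristcam(); save(p['pixels'],'w1.png'); np.save('w1.npy',dict(rvec=p['rvec'],tvec=p['tvec'],intrinsics=p['intrinsics'],dist=p['dist']),allow_pickle=True)
print('mount',np.round(p['mount'],3).tolist())
for n in ('slide_carrier','empty_carrier','dock'):
    print(n,[(np.round(d['at'],3).tolist(),round(d['score'],2)) for d in robot.place_of(p,n)])
E
```

```text
t 2.2 pos [0.4646 0.3247 0.1706] yawY 30.34 q [ 0.41  0.46  1.6   0.    1.08 -0.12] f [ 0.4 -0.6 -0.9] w 0.087
shift tool [ 0.0012 -0.0034  0.0006]
turn 0.14
mount [[0.0, -0.96, -0.282, 0.077], [1.0, 0.001, -0.001, 0.001], [0.001, -0.282, 0.96, -0.201], [0.0, 0.0, 0.0, 1.0]]
slide_carrier [([0.506, 0.351, 0.008], 0.86)]
empty_carrier [([0.556, 0.278, 0.007], 0.95)]
dock [([0.555, 0.278, 0.008], 0.25)]
```

View pics/w1.png

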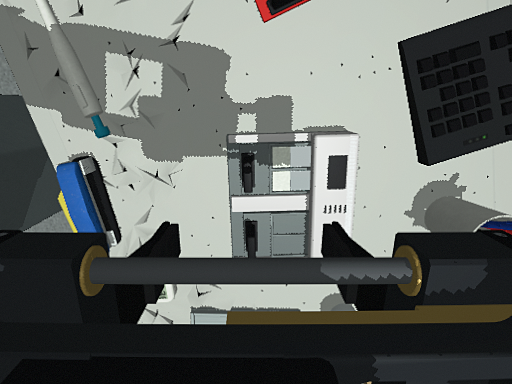

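The wrist view shows the dock upright. The loaded carrier is in the upper bay, with its grip plate at about (248,172) and slide white ends at (282,180). The empty carrier is in the lower bay, plate at (250,237), and the hood is on the right. I'll refine with an overlay of the predicted model.

```bash
python3 - <<'E'
from h import *
p=np.load('w1.npy',allow_pickle=True).item(); im=cv2.imread('pics/w1.png')
x0,y0,s=220,120,5
c=cv2.resize(im[y0:y0+118,x0:x0+150],None,fx=s,fy=s,interpolation=cv2.INTER_CUBIC)
yaw=np.radians(30.3); d=np.array([np.cos(yaw),np.sin(yaw),0]); l=np.array([-d[1],d[0],0])
O=np.array([.5055,.350,.008])
def draw(x,y,z,col):
    P=[O+a*d+b*l+[0,0,z] for a,b in ((x[0],y[0]),(x[1],y[0]),(x[1],y[1]),(x[0],y[1]))]
    q=(proj(p,P)-[x0,y0]+.5)*s; cv2.polylines(c,[q.astype(np.int32)],True,col,1)
draw((-.055,-.045),(-.018,.018),.049,(0,0,255))
draw((-.055,-.045),(-.018,.018),.009,(0,255,255))
draw((-.06,.03),(-.032,.032),.009,(0,255,0))
cv2.imwrite('pics/w1c.png',c)
E
```

```text
(no output)
```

View pics/w1c.png

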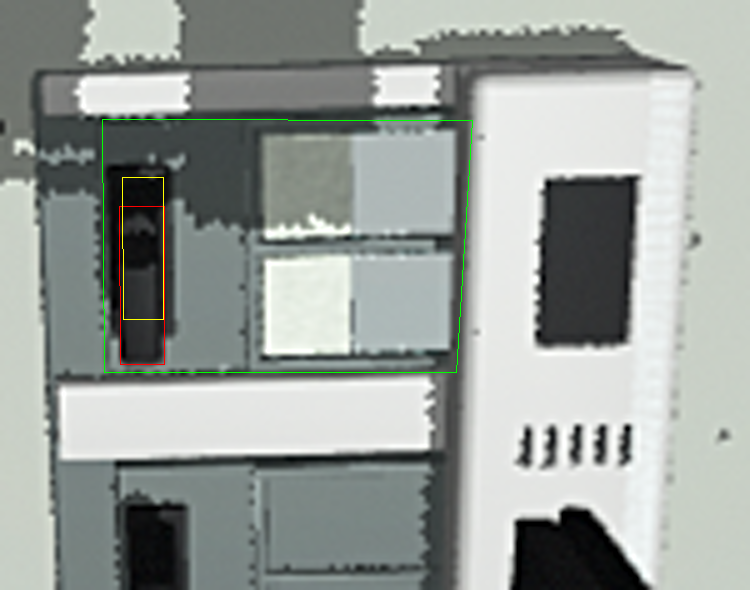

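The predicted plate (red) and carrier outline (green) sit on the image within about 1-2 mm, and the dock yaw is about 30.8°. I'm going down to grasp.

servo_tool:
  rows: [-1, 0, -0.003, 0.03, -0.5, -1, 0, 0, 0.035, 0, -1, 0, 0, 0.035, 0, -1, 0, 0, 0.03, 0, -1, 0, 0, 0.013, 0]

```text
time: 2.82
position: [0.4564, 0.3248, 0.024]
tool_rot: [0.491, 0.871, -0.003, -0.002]
ft_force: [-0.5, -0.4, 0.0]
grip_width: 0.0873
grip_force: 0.0
```

servo_tool:
  rows: [-1, 0, 0, 0, 0, 0.3, 0, 0, 0, 0, 1, 0, 0, 0, 0, 1, 0, 0, 0, 0, 1, 0, 0, 0, 0]

```text
time: 3.23
position: [0.4612, 0.3254, 0.0291]
tool_rot: [0.491, 0.871, 0.001, 0.001]
ft_force: [0.0, -0.6, -0.6]
grip_width: 0.0678
grip_force: 0.0
```

servo_tool:
  rows: [1, 0, 0, 0, 0, 1, 0, 0, 0, 0, 1, 0, 0, 0, 0]

```text
time: 3.48
position: [0.4606, 0.3247, 0.0281]
tool_rot: [0.492, 0.871, 0.0, 0.0]
ft_force: [0.6, -0.6, 0.7]
grip_width: 0.0483
grip_force: 0.0
```

servo_tool:
  rows: [1, 0, 0, 0, 0, 1, 0, 0, 0, 0, 1, 0, 0, 0, 0, 1, 0, 0, 0, 0, 1, 0, 0, 0, 0]

```text
time: 3.9
position: [0.4602, 0.3246, 0.0275]
tool_rot: [0.492, 0.871, -0.0, -0.0]
ft_force: [0.0, -0.6, -0.2]
grip_width: 0.015
grip_force: 0.0
```

servo_tool:
  rows: [1, 0, 0, 0, 0, 1, 0, 0, 0, 0, 1, 0, 0, 0, 0, 1, 0, 0, 0, 0]

```text
time: 4.23
position: [0.4602, 0.3247, 0.0275]
tool_rot: [0.492, 0.871, -0.0, -0.0]
ft_force: [0.1, 0.3, 0.7]
grip_width: 0.0007
grip_force: 0.0
```

The fingers shut on nothing, so I'm looking.

```bash
python3 - <<'E'
from h import *
togo()
p=wristcam(); q=robot.camera('scene')
print([(n,[(np.round(d['at'],3).tolist(),round(d['score'],2)) for d in robot.place_of(p,n)]) for n in ('slide_carrier','empty_carrier')])
a=p['pixels'][110:290,160:380]; b=q['pixels'][140:230,230:340]
save(np.hstack([cv2.resize(a,(440,360)),cv2.resize(b,(440,360),interpolation=cv2.INTER_CUBIC)])[:,:800],'w2.png')
print(proj(p,[[.462,.3247,.057]]))
E
```

```text
t 4.23 pos [0.4602 0.3247 0.0275] yawY 31.1 q [ 0.42  0.67  1.71 -0.    0.76 -0.13] f [0.1 0.3 0.7] w 0.0007
[('slide_carrier', [([0.504, 0.35, 0.009], 0.76)]), ('empty_carrier', [])]
[[251.45055682 232.14194081]]
```

View pics/w2.png

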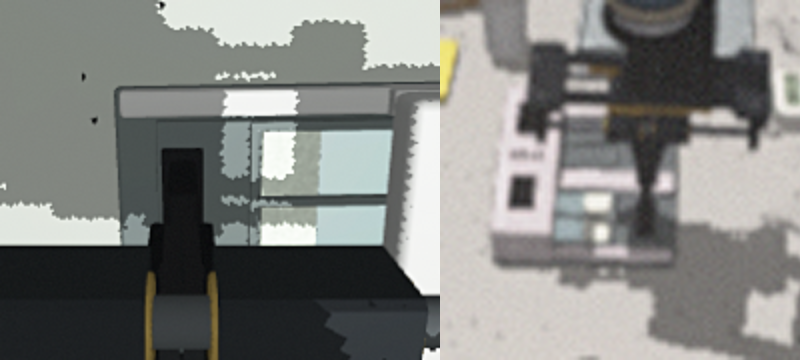

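```bash
python3 - <<'E'
from h import *
p=wristcam(); q=robot.camera('scene'); t=robot.camera('top')
o=robot.get_obs(); yaw=np.radians(31); d=np.array([np.cos(yaw),np.sin(yaw),0]); l=np.array([-d[1],d[0],0])
G=np.array([.462,.3247,0])
top=[G+a*d+b*l+[0,0,.057] for a,b in ((-.005,-.018),(.005,-.018),(.005,.018),(-.005,.018))]
bot=[G+a*d+b*l+[0,0,.017] for a,b in ((-.005,-.018),(.005,-.018),(.005,.018),(-.005,.018))]
for nm,c in (('w',p),('s',q),('t',t)):
    print(nm,'tcp',proj(c,o['position']).round(0).tolist(),'top',proj(c,top).round(0).tolist(),'bot',proj(c,bot).round(0).tolist())
outs=[]
for c,(x0,y0,w,h),k in ((q,(235,150,80,75),5),(t,(235,150,80,75),5)):
    im=cv2.resize(c['pixels'][y0:y0+h,x0:x0+w],None,fx=k,fy=k,interpolation=cv2.INTER_CUBIC)
    for P,col in ((top,(255,0,0)),(bot,(255,255,0)),([o['position'],o['position']+[0,0,.03]],(0,255,0))):
        cv2.polylines(im,[((proj(c,P)-[x0,y0]+.5)*k).astype(np.int32)],True,col,1)
    outs.append(im)
save(np.hstack(outs),'w3.png')
E
```

```text
w tcp [[249.0, 214.0]] top [[244.0, 257.0], [259.0, 257.0], [260.0, 206.0], [244.0, 206.0]] bot [[245.0, 232.0], [258.0, 232.0], [258.0, 188.0], [245.0, 188.0]]
s tcp [[281.0, 192.0]] top [[283.0, 182.0], [280.0, 182.0], [279.0, 190.0], [282.0, 190.0]] bot [[282.0, 190.0], [279.0, 190.0], [279.0, 198.0], [282.0, 198.0]]
t tcp [[274.0, 200.0]] top [[280.0, 197.0], [278.0, 194.0], [269.0, 199.0], [270.0, 202.0]] bot [[279.0, 198.0], [277.0, 196.0], [268.0, 201.0], [270.0, 204.0]]
```

View pics/w3.png

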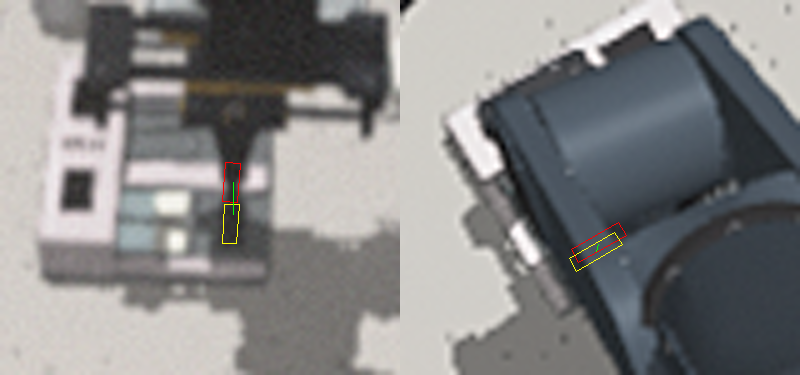

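The models say the fingers are around the plate, yet the opening reads shut. Sliding forward 10 mm at the same height is a harmless test, because it is the needed motion anyway.

servo_tool:
  rows: [1, 0, -0.005, 0, 0, 1, 0, -0.005, 0, 0, 1, 0, -0.005, 0, 0, 1, 0, 0, 0, 0, 1, 0, 0, 0, 0]

```text
time: 5.0
position: [0.4468, 0.3166, 0.0276]
tool_rot: [0.492, 0.871, -0.0, -0.0]
ft_force: [0.2, -0.0, 0.1]
grip_width: 0.0003
grip_force: 0.0
```

```bash
python3 - <<'E'
from h import *
togo()
p=wristcam(); q=robot.camera('scene')
for c in (p,q): print([(n,[(np.round(d['at'],3).tolist(),round(d['score'],2)) for d in robot.place_of(c,n)]) for n in ('slide_carrier','empty_carrier')])
a=p['pixels'][110:290,160:380]; b=q['pixels'][150:225,235:325]
save(np.hstack([cv2.resize(a,(440,360)),cv2.resize(b,(360,360),interpolation=cv2.INTER_CUBIC)]),'w4.png')
E
```

```text
t 5.0 pos [0.4468 0.3166 0.0276] yawY 31.09 q [ 0.41  0.66  1.75  0.    0.73 -0.13] f [ 0.2 -0.   0.1] w 0.0003
[('slide_carrier', [([0.503, 0.347, 0.006], 0.59)]), ('empty_carrier', [])]
[('slide_carrier', [([0.358, 0.539, 0.002], 0.81), ([0.428, 0.729, 0.001], 0.75), ([0.504, 0.348, 0.009], 0.54)]), ('empty_carrier', [([0.554, 0.277, 0.007], 0.71)])]
```

View pics/w4.png

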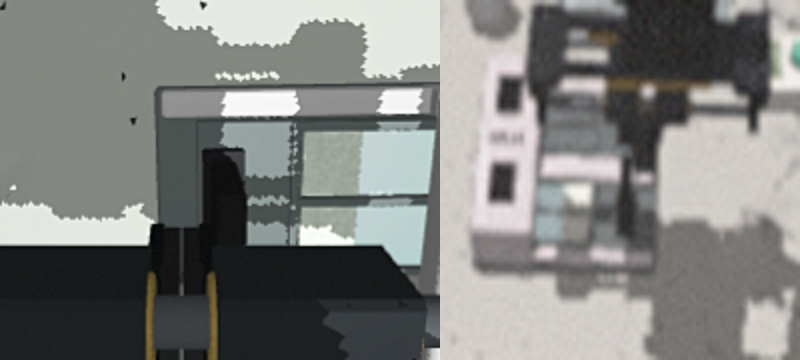

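The carrier stayed put while the fingers moved. In the wrist view the fingertips end at about (251,222), and the plate at (262,205) is free behind them. In both views the tips appear some 30 mm higher than the reported TCP, so they closed just above the plate's top. I'll raise, half-open and step back over the plate, then go deeper with force checks.

servo_tool:
  rows: [0, 0, 0, -0.015, 0, 0, 0, 0, 0, 0, 0, 0, 0, 0, 0, 0, 0, 0, 0, 0, 0, 0, 0, 0, 0]

```text
time: 5.72
position: [0.4471, 0.3168, 0.0421]
tool_rot: [0.492, 0.871, -0.0, -0.0]
ft_force: [0.1, 0.3, 1.0]
grip_width: 0.0259
grip_force: 0.0
```

servo_tool:
  rows: [0, 0, 0.017, 0, 0, 0, 0, 0, 0, 0, 0, 0, 0, 0, 0]

```text
time: 5.97
position: [0.4623, 0.3258, 0.0422]
tool_rot: [0.492, 0.871, 0.0, 0.0]
ft_force: [-0.3, 0.3, 0.1]
grip_width: 0.0413
grip_force: 0.0
```

```bash
python3 - <<'E'
from h import *
togo((.462,.3247,.0275),30.8)
p=wristcam(); q=robot.camera('scene'); o=robot.get_obs()
Rm=R.from_quat(o['tool_rot']).as_matrix(); w=o['grip_width']/2
def mark(c,x0,y0,kx,ky,im):
    for dz,col in ((0,(255,0,0)),(-.015,(255,255,0)),(-.03,(0,255,0))):
        for s in (-1,1):
            P=[o['position']+Rm@np.array([a,s*(w+b),dz]) for a,b in ((-.0095,0),(.0095,0),(.0095,.012),(-.0095,.012))]
            cv2.polylines(im,[((proj(c,P)-[x0,y0]+.5)*[kx,ky]).astype(np.int32)],True,col,1)
a=cv2.resize(p['pixels'][140:260,180:330],(500,400),interpolation=cv2.INTER_CUBIC); mark(p,180,140,500/150,400/120,a)
b=cv2.resize(q['pixels'][150:230,250:310],(300,400),interpolation=cv2.INTER_CUBIC); mark(q,250,150,5,5,b)
save(np.hstack([a,b]),'w5.png')
E
```

```text
t 5.97 pos [0.4623 0.3258 0.0422] yawY 31.1 q [ 0.42  0.65  1.7  -0.    0.79 -0.13] f [-0.3  0.3  0.1] w 0.0413
shift tool [-0.0008 -0.0009  0.0147]
turn 0.3
```

View pics/w5.png

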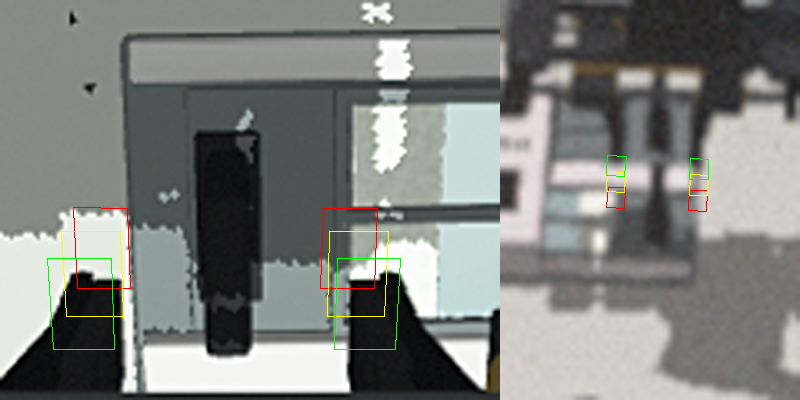

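In the wrist crop the real finger ends are at about (95,280) and (375,275). The drawn TCP-level boxes (red) end well beyond them, so the tips sit about 35 mm short of the reported TCP. The plate at (229,340) lies between them. I'm descending 38 mm in guarded steps, which puts the tips at about z 0.039, then closing.

servo_tool:
  rows: [0, 0, -0.001, 0.01, 0, 0, 0, 0, 0.01, 0]

```text
time: 6.23
position: [0.4606, 0.3249, 0.0222]
tool_rot: [0.492, 0.871, 0.0, 0.0]
ft_force: [0.4, -0.2, -0.2]
grip_width: 0.0434
grip_force: 0.0
```

servo_tool:
  rows: [0, 0, 0, 0.006, 0, 0, 0, 0, 0.006, 0, 0, 0, 0, 0, 0]

```text
time: 6.48
position: [0.4598, 0.3245, 0.0087]
tool_rot: [0.492, 0.871, -0.001, -0.001]
ft_force: [0.1, -0.2, 0.6]
grip_width: 0.0436
grip_force: 0.0
```

servo_tool:
  rows: [0, 0, 0, 0.006, 0, 0, 0, 0, 0, 0, 0, 0, 0, 0, 0]

```text
time: 6.73
position: [0.461, 0.3251, 0.0043]
tool_rot: [0.492, 0.871, -0.0, -0.0]
ft_force: [-0.5, 0.3, -0.4]
grip_width: 0.0434
grip_force: 0.0
```

The reported TCP is 4 mm above the bench with no contact, so the tips really are higher. Closing.

servo_tool:
  rows: [1, 0, 0, 0, 0, 1, 0, 0, 0, 0, 1, 0, 0, 0, 0, 1, 0, 0, 0, 0, 1, 0, 0, 0, 0]
  newtons: 40

```text
time: 7.15
position: [0.4612, 0.3252, 0.0047]
tool_rot: [0.492, 0.871, 0.0, 0.0]
ft_force: [-0.3, -0.9, 0.1]
grip_width: 0.018
grip_force: 0.0
```

servo_tool:
  rows: [1, 0, 0, 0, 0, 1, 0, 0, 0, 0, 1, 0, 0, 0, 0]

```text
time: 7.4
position: [0.4611, 0.3252, 0.0047]
tool_rot: [0.492, 0.871, 0.0, 0.0]
ft_force: [-0.3, -0.2, 1.4]
grip_width: 0.0097
grip_force: 40.0
```

Gripped (9.7 mm at 40 N). Sliding forward 46 mm.

servo_tool:
  rows: [1, 0, -0.008, 0, 0, 1, 0, -0.01, 0, 0, 1, 0, -0.01, 0, 0, 1, 0, -0.01, 0, 0, 1, 0, -0.008, 0, 0]

```text
time: 7.82
position: [0.4208, 0.301, 0.0046]
tool_rot: [0.492, 0.871, 0.0, 0.0]
ft_force: [1.3, 0.9, -1.0]
grip_width: 0.0099
grip_force: 40.0
```

servo_tool:
  rows: [1, 0, 0, 0, 0, 1, 0, 0, 0, 0]

```text
time: 7.98
position: [0.4205, 0.3008, 0.0046]
tool_rot: [0.492, 0.871, -0.001, -0.001]
ft_force: [-1.7, -1.5, 2.9]
grip_width: 0.0099
grip_force: 40.0
```

```bash
python3 - <<'E'
from h import *
togo()
for n in ('wrist','scene'):
    c=wristcam() if n=='wrist' else robot.camera(n)
    print([(n,[(np.round(d['at'],3).tolist(),round(d['score'],2)) for d in robot.place_of(c,n)]) for n in ('slide_carrier','empty_carrier','dock')])
E
```

```text
t 7.98 pos [0.4205 0.3008 0.0046] yawY 31.09 q [ 0.4   0.68  1.84 -0.    0.63 -0.14] f [-1.7 -1.5  2.9] w 0.0099
[('slide_carrier', [([0.463, 0.326, 0.011], 0.79)]), ('empty_carrier', []), ('dock', [])]
[('slide_carrier', [([0.466, 0.328, 0.01], 0.94), ([0.36, 0.542, 0.003], 0.89), ([0.428, 0.728, 0.001], 0.68)]), ('empty_carrier', [([0.553, 0.278, 0.007], 0.61)]), ('dock', [([0.529, 0.316, 0.003], 0.59)])]
```

The carrier slid 46 mm, is at dock x of about -49 mm and is clear of the hood. Lifting.

servo_tool:
  rows: [1, 0, 0, -0.01, 0, 1, 0, 0, -0.02, 0, 1, 0, 0, -0.03, 0, 1, 0, 0, -0.025, 0, 1, 0, 0, -0.01, 0]

```text
time: 8.8
position: [0.4246, 0.3028, 0.1029]
tool_rot: [0.492, 0.871, 0.003, 0.002]
ft_force: [0.6, 0.5, -1.1]
grip_width: 0.0097
grip_force: 40.0
```

```bash
python3 -c "
from h import *
togo((.5535,.0555,.1),27.5)
p=robot.camera('scene'); print([(np.round(d['at'],3).tolist(),round(d['score'],2)) for d in robot.place_of(p,'tray')],[(np.round(d['at'],3).tolist(),round(d['score'],2)) for d in robot.place_of(p,'slide_carrier')])"
```

```text
t 8.8 pos [0.4246 0.3028 0.1029] yawY 31.1 q [ 0.4   0.5   1.78  0.    0.85 -0.14] f [ 0.6  0.5 -1.1] w 0.0097
shift tool [-0.2784 -0.0174  0.003 ]
turn 3.6
[([0.602, 0.076, 0.0], 0.64), ([0.55, 0.278, 0.006], 0.55)] [([0.469, 0.328, 0.107], 0.84), ([0.358, 0.539, 0.002], 0.82), ([0.428, 0.728, 0.001], 0.6)]
```

servo_tool:
  rows: [1, 0, 0, 0, 3.6, 1, -0.02, 0, 0, 0, 1, -0.03, 0, 0, 0, 1, -0.035, 0, 0, 0, 1, -0.035, 0, 0, 0]

```text
time: 9.37
position: [0.476, 0.194, 0.0975]
tool_rot: [0.518, 0.855, -0.001, -0.001]
ft_force: [0.6, 0.2, -1.9]
grip_width: 0.0094
grip_force: 40.0
```

servo_tool:
  rows: [1, -0.035, 0, 0, 0, 1, -0.035, 0, 0, 0, 1, -0.035, 0, 0, 0, 1, -0.03, 0, 0, 0, 1, -0.02, 0, 0, 0]

```text
time: 9.78
position: [0.5493, 0.0545, 0.0974]
tool_rot: [0.52, 0.854, -0.001, -0.001]
ft_force: [0.4, -0.2, -2.0]
grip_width: 0.0093
grip_force: 40.0
```

servo_tool:
  rows: [1, -0.004, 0, 0, 0, 1, 0, 0, 0, 0, 1, 0, 0, 0, 0]

```text
time: 10.03
position: [0.5488, 0.0544, 0.098]
tool_rot: [0.519, 0.855, -0.001, -0.002]
ft_force: [0.2, -0.1, -1.2]
grip_width: 0.0098
grip_force: 40.0
```

```bash
python3 - <<'E'
from h import *
togo((.5535,.0555,.1),27.5)
p=robot.camera('scene'); w=wristcam(); t=robot.camera('top')
for c in (p,w,t): print([(n,[(np.round(d['at'],3).tolist(),round(d['score'],2)) for d in robot.place_of(c,n)][:3]) for n in ('tray','slide_carrier')])
o=robot.get_obs(); yaw=np.radians(27.5); d=np.array([np.cos(yaw),np.sin(yaw),0]); l=np.array([-d[1],d[0],0]); T=np.array([.599,.078,.014])
outs=[]
for c,(x0,y0,w_,h_),k in ((w,(112,80,290,210),1.55),(p,(255,110,70,65),5)):
    im=cv2.resize(c['pixels'][y0:y0+h_,x0:x0+w_],None,fx=k,fy=k,interpolation=cv2.INTER_CUBIC)
    P=[T+a*d+b*l for a,b in ((-.082,-.063),(.082,-.063),(.082,.063),(-.082,.063))]
    cv2.polylines(im,[((proj(c,P)-[x0,y0]+.5)*k).astype(np.int32)],True,(255,0,0),1)
    outs.append(im[:325])
save(np.hstack(outs),'w6.png')
E
```

```text
t 10.03 pos [0.5488 0.0544 0.098 ] yawY 27.46 q [-0.1   0.55  1.7   0.    0.9  -0.58] f [ 0.2 -0.1 -1.2] w 0.0098
shift tool [-0.0012  0.0047 -0.002 ]
turn -0.04
[('tray', [([0.603, 0.077, 0.002], 0.95), ([0.594, 0.075, 0.098], 0.36)]), ('slide_carrier', [([0.592, 0.073, 0.101], 0.96), ([0.428, 0.726, 0.002], 0.85), ([0.359, 0.537, 0.002], 0.68)])]
[('tray', [([0.597, 0.082, 0.0], 0.76)]), ('slide_carrier', [([0.591, 0.076, 0.1], 0.68)])]
[('tray', [([0.592, 0.08, -0.0], 0.83)]), ('slide_carrier', [([0.425, 0.726, 0.001], 0.94), ([0.593, 0.079, -0.002], 0.68), ([0.593, 0.076, 0.105], 0.62)])]
```

View pics/w6.png

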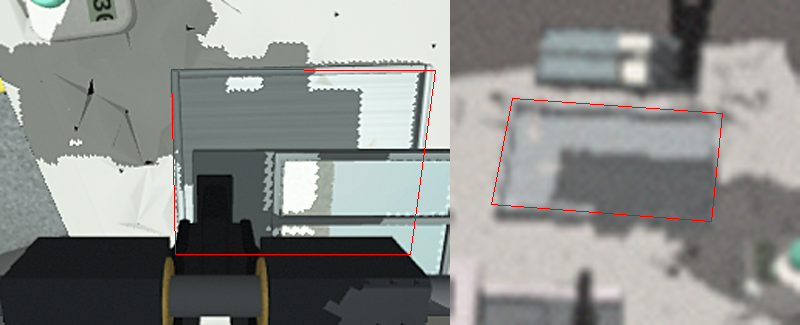

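The tray outline (red) matches within 2-3 mm, and the carrier hangs level about 6 mm short of centre. The timer at the upper left is clear. Lowering.

servo_tool:
  rows: [1, 0, 0.005, 0.02, 0, 1, 0, 0, 0.025, 0, 1, 0, 0, 0.02, 0, 1, 0, 0, 0.015, 0, 1, 0, 0, 0.006, 0]

```text
time: 10.9
position: [0.5534, 0.0565, 0.0116]
tool_rot: [0.519, 0.855, -0.001, -0.002]
ft_force: [-0.4, -0.5, -2.0]
grip_width: 0.0098
grip_force: 40.0
```

servo_tool:
  rows: [1, 0, 0, 0.003, 0, 1, 0, 0, 0, 0, 1, 0, 0, 0, 0]

```text
time: 11.15
position: [0.5557, 0.0562, 0.0113]
tool_rot: [0.519, 0.855, 0.0, 0.001]
ft_force: [-0.5, 0.0, -1.0]
grip_width: 0.0097
grip_force: 40.0
```

servo_tool:
  rows: [1, 0, 0, 0.003, 0, 1, 0, 0, 0.003, 0, 1, 0, 0, 0, 0, 1, 0, 0, 0, 0]

```text
time: 11.48
position: [0.555, 0.0562, 0.0047]
tool_rot: [0.519, 0.855, 0.0, 0.0]
ft_force: [-0.1, -0.7, -1.1]
grip_width: 0.0094
grip_force: 40.0
```

servo_tool:
  rows: [1, 0, 0, 0.0015, 0, 1, 0, 0, 0, 0, 1, 0, 0, 0, 0]

```text
time: 11.73
position: [0.5549, 0.0562, 0.003]
tool_rot: [0.519, 0.855, -0.0, -0.0]
ft_force: [0.8, -0.1, -0.8]
grip_width: 0.0096
grip_force: 40.0
```

servo_tool:
  rows: [1, 0, 0, 0.0015, 0, 1, 0, 0, 0, 0, 1, 0, 0, 0, 0]

```text
time: 11.98
position: [0.5552, 0.0562, 0.0017]
tool_rot: [0.519, 0.855, 0.0, 0.0]
ft_force: [0.5, -0.2, 0.0]
grip_width: 0.0095
grip_force: 40.0
```

servo_tool:
  rows: [1, 0, 0, 0.001, 0, 1, 0, 0, 0, 0, 1, 0, 0, 0, 0]

```text
time: 12.23
position: [0.5552, 0.0562, 0.0016]
tool_rot: [0.519, 0.855, 0.0, 0.0]
ft_force: [-2.2, 0.0, 7.3]
grip_width: 0.0093
grip_force: 40.0
```

servo_tool:
  rows: [1, 0, 0, 0.001, 0, 1, 0, 0, 0, 0, 1, 0, 0, 0, 0]

```text
time: 12.48
position: [0.5553, 0.0562, 0.0016]
tool_rot: [0.519, 0.855, 0.0, 0.001]
ft_force: [-3.4, -0.8, 14.4]
grip_width: 0.01
grip_force: 40.0
```

The carrier is on the floor (14 N upward, no further descent). I'm relieving the load, opening partway, then retreating.

servo_tool:
  rows: [1, 0, 0, -0.0015, 0, 0.2, 0, 0, 0, 0, 0.2, 0, 0, 0, 0, 0.2, 0, 0, 0, 0, 0.2, 0, 0, 0, 0]

```text
time: 12.9
position: [0.5548, 0.0562, 0.0007]
tool_rot: [0.519, 0.855, -0.0, -0.0]
ft_force: [0.3, -0.2, 0.1]
grip_width: 0.0281
grip_force: 0.0
```

servo_tool:
  rows: [0.2, 0, 0, 0, 0, 0.2, 0, 0, -0.01, 0, 0.2, 0, 0, -0.03, 0, 0.2, 0, 0, -0.04, 0, 0.2, 0, 0, -0.04, 0]

```text
time: 13.32
position: [0.5538, 0.0563, 0.122]
tool_rot: [0.519, 0.855, -0.001, -0.001]
ft_force: [0.4, -0.3, 0.2]
grip_width: 0.0347
grip_force: 0.0
```

servo_tool:
  rows: [0.2, 0, 0, -0.03, 0, 0.2, 0, 0, 0, 0, 0.2, 0, 0, 0, 0]

```text
time: 13.57
position: [0.5565, 0.0561, 0.1538]
tool_rot: [0.519, 0.855, 0.001, 0.003]
ft_force: [1.0, -0.7, 0.0]
grip_width: 0.035
grip_force: 0.0
```

```bash
python3 - <<'E'
from h import *
togo()
for n in ('wrist','scene'):
    c=wristcam() if n=='wrist' else robot.camera(n)
    print([(n,[(np.round(d['at'],3).tolist(),round(d['score'],2)) for d in robot.place_of(c,n)]) for n in ('slide_carrier','empty_carrier','tray')])
    save(c['pixels'],'f_'+n+'.png')
E
```

```text
t 13.57 pos [0.5565 0.0561 0.1538] yawY 27.5 q [-0.1   0.47  1.64 -0.    1.03 -0.58] f [ 1.  -0.7  0. ] w 0.035
[('slide_carrier', [([0.599, 0.079, 0.008], 0.56)]), ('empty_carrier', []), ('tray', [])]
[('slide_carrier', [([0.358, 0.538, 0.002], 0.96), ([0.428, 0.726, 0.002], 0.83), ([0.602, 0.077, 0.004], 0.55)]), ('empty_carrier', [([0.552, 0.275, 0.009], 0.73)]), ('tray', [([0.603, 0.078, -0.001], 0.67)])]
```

The carrier lies at the tray's centre, z about 0.005, released. The empty carrier has not moved.

```bash
python3 -c "
from rig import robot
print(robot.hand_in())"
```

```text
the job is handed in; nothing more can be done
None
```

I handed the job in at about 13.6 s: the loaded carrier is released on the tray floor, within about 4 mm of its centre as measured by the cameras, and the empty carrier is still in its bay; a first grasp closed above the grip plate because the fingertips sit about 35 mm short of the reported TCP, and the verdict was not shown to me.

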